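# Set the end float of a ball bearing on the check stand

## Task

Lower the ball bearing over the stub of the check stand so that it lies flat on the shoulder, and swing the stand's arm over it up against the stop. Turn the knurled thumbscrew clockwise until its pad seats on the bearing and it will go no further, then back it off a quarter turn to give the bearing its end float. Finish while still gripping the thumbscrew at that setting, so that the jam nut can be tightened, and leave the packing block, brush and grease cartridge alone.

Things in the scene. Friction and masses are not known exactly. Their poses are not given: they have to be found in the camera images.
- stand: Bearing check stand fixed to the bench: grey base plate 180 x 104 x 14 mm, upright steel stub near its front end. Origin on the bench top under the stub's axis; the base reaches 50 mm before it (-x), 130 mm behind it (+x), 52 mm to each side (y); z up. Stub: 20 mm diameter, straight up to 31 mm, tapered to its top at 36 mm; it rises from a shoulder 35 mm across (41 mm at its foot).
- stand_seat (a point): Centre of the shoulder's face on the stub's axis, 22 mm above the bench: the centre of the bearing's underside comes here. Axes as the stand's.
- swing (a joint): Swing arm's angle about the pivot, rad. 0: closed, on its stop, pointing to the stand's -x with the screw exactly over the stub; grows as it swings out to the stand's -y side (counter-clockwise from above); 1.57 points to -y. Starts at 1.3 to 1.6. Steel bar 24 mm wide, 53 to 66 mm above the bench, boss 33 mm across at the free end. Stiff: 0.25 N m moves it (2.6 N at the knob); stays where left.
- knob: Thumbscrew head over the arm's free end, 95 mm from the pivot: round knurled steel knob, 33 mm in diameter, 24.5 mm tall, on a 12 mm spindle, a loose jam nut (top 76 mm above the bench) under it. Origin on the screw's axis, 89 mm below the knob's lower face. The arm may be swung by the knob; if the hand turns with the arm, the screw does not turn.
- knob_grip (a point): Point on the knob's axis at the middle of its knurled part, 13.5 mm above its lower face and 102.5 mm above the bench with the screw at 0. The knurled part reaches 7.5 mm above and below it.
- screw (a joint): Turn of the thumbscrew in the arm, rad; grows clockwise seen from above (screwing down), 0 is fully up; starts at 0.5 to 1.7. Quick-lead thread: knob and pad sink 12 mm a turn (1.91 mm a rad). With the arm closed over the bearing the pad meets it at about 3.67 and the screw stops solid at 3.77: seated. Takes 0.06 N m to turn; stays where left.
- pad: Brass swivel pad on the screw's lower end, 33 mm across and 5 mm thick, does not turn with the screw. Body origin on the screw's axis; the pad's lower face is 47 mm above this origin, and 47 mm above the bench with the screw at 0.
- ball_bearing: Steel ball bearing lying flat on the bench, a ring 65 mm in outer diameter, 18 mm high, with a bore of about 22.5 mm, 0.25 kg. Origin at the centre of its underside, z up. On the shoulder its top is 40 mm above the bench.
- packing_block: Worn hardwood packing block, 48 x 68 x 22 mm, origin at the centre of its underside; not to be moved.
- brush: Scrubbing brush with a red back, 38 x 85 x 32 mm, origin at the centre of its underside; not to be moved.
- grease: Standing grease cartridge, 54 mm across and 218 mm tall, origin at the centre of its underside; not to be moved.
- pivot (a point): On the bench level of the stand, on the upright pivot axis of the swing arm, 95 mm behind the stub (+x of the stand): a post 33 mm thick (48 mm at its foot), nut on top at 74.5 mm. Beside it on the stand's +y side a lug, up to 66 mm high, holds the arm's stop screw.
There are look-alikes about, which are no part of the job. Of the things that look like the ball_bearing, the smaller one is meant.

How it is judged:
On the way, in this order (a step that is already met when the one before it is completed fails the run):
1. the bearing lies flat on the shoulder round the stub, let go (horizontal distance between ball_bearing and stand_seat below 0.003 m and z of ball_bearing in the frame of stand_seat between -0.002 and 0.002 m and angle between the z axis of ball_bearing and the z axis of stand, either way round below 0.06 rad and contact force between the fingers and ball_bearing below 0.1 N), for 0.2 s.
2. the arm is swung over the bearing against its stop (horizontal distance between ball_bearing and stand_seat below 0.003 m and z of ball_bearing in the frame of stand_seat between -0.002 and 0.002 m and angle between the z axis of ball_bearing and the z axis of stand, either way round below 0.06 rad and value of joint swing below 0.06 rad), for 0.1 s.
3. the screw is turned home, its pad seated on the bearing (all of step 2 and value of joint screw above 3.7 rad and contact force between pad and ball_bearing above 1 N), for 0.1 s.
At the end, for the whole second after the job is handed in: Screw a quarter turn back from its seat (1.85 to 2.55 rad, 20 degrees either way), the fingers still gripping the knob (over 2 N), pad clear of the bearing, arm within 0.06 rad of its stop, bearing flat on the shoulder within 3 mm of the stub's axis (all of step 2 and value of joint screw between 1.85 and 2.55 rad and contact force between pad and ball_bearing below 0.2 N and contact force between the fingers and knob above 2 N); the arm keeps its last pose, push and grip.
It fails at once if the packing block is moved by more than 25 mm (distance of packing_block from where it was at the start of the episode above 0.025 m).
It fails at once if the brush is moved by more than 25 mm (distance of brush from where it was at the start of the episode above 0.025 m).
It fails at once if the grease cartridge is moved by more than 25 mm (distance of grease from where it was at the start of the episode above 0.025 m).
It fails at once if the bearing is dropped onto the stub (over 0.4 m/s within 20 mm of its axis) instead of being lowered (linear speed of ball_bearing above 0.4 m/s and horizontal distance between ball_bearing and stand_seat below 0.02 m and height (world z) of ball_bearing below 0.06 m).
It also fails if it takes over 72 s, if anything falls off the work surface, if the arm or the gripper's body presses on something with over 40 N, if the wrist force passes 120 N, or if a joint passes its speed limit or range.

## Robot

A 7-joint arm with a two-finger parallel gripper is mounted at the origin on a cart in front of the work surface, level with it; the furniture and walls round the work are solid. World frame = base frame: x ahead of the robot, y to its left, z up, the work surface at z = 0. Lengths are in m, angles in rad, forces in N, time in s.
With the tool pointing down it reaches from about 0.4 to 0.85 m from the base axis. Payload 4.5 kg.
Tool frame: the origin (TCP) lies at the very end of the fingers, on their centre line; the grasp point (between the pads) lies 19 mm behind it (r.grip_point_offset is the distance from the TCP to the grasp point, in m); z points along the fingers, y is the line along which they close (so a half turn about z gives the same grasp; the last joint's range is limited). The gripper opens to 88 mm and grips with 3 to 60 N. Pads are 18 mm wide; open, the fingers measure 123 mm over their backs; the gripper's body (75 mm by 187 mm) begins 45 mm behind the grasp point.
Start: joints at [-1.293, 0.689, -0.195, 1.565, 0.157, 0.902, -0.215], TCP at [0.151, 0.607, 0.239] pointing down, gripper open.
Joint ranges: [-3.01, 3.01], [-0.46, 2.08], [-1.47, 1.51], [0.13, 2.56], [-1, 4.14], [0.04, 2.09], [-2.66, 2.66]. Speed limits (rad/s): [2.57, 2.57, 3.14, 3.14, 3.14, 3.14, 3.14].

## Interface

Orientations are given as a unit quaternion [x, y, z, w].
In Python, from plant import r gives the robot as it stands.
- The arm moves only by the tool carry_out, never from a script. Its argument "rows" is a list of rows, each a list of 3 entries, a list of its own where there are three numbers: the shift along the tool's x, y, z in cm, then the turn, a rotation vector about the tool's x, y, z in degrees, then the closure, from 0 (fully open) to 1 (shut). A call has 1 to 12 rows; each row is the pose to reach, as a shift and turn from the pose commanded when the call began, along the tool's axes at that moment; what a row does not reach only later rows make up. A row lasts 1/10 s, in which the tool goes at most 50 mm and 8.59 degrees, less where a joint would pass 70% of its speed; a pose out of reach is approached as far as the arm can. A call with a gripper value outside its range is refused whole. The fingers move at their own pace and stop on an object; "newtons" is the grip in N (left out, the last holds). Time passes only in rows, so rows that repeat a pose let the fingers close. It gives the time, the measured TCP pose, the force, the opening and the grip force at its end, in the units of the state.
- r.get_state(): the state, without advancing time (a new reading comes with each control period).
- r.snapshot(name): name is "scene" or "top" or "wrist"; returns a dict with "image" (480x640x3 uint8, red, green, blue), "fx", "fy", "cx", "cy" (pixels), "dist_coeffs" ([k1, k2, p1, p2, k3] as OpenCV has them; the pictures are not rectified), "pose" (4x4, takes a point from camera to world coordinates). Camera axes: x right, y up, looking along -z (the intrinsics and any distortion apply to the point x, -y, -z); pixel columns grow to the right and rows downward; lengths in m; the calibration is good to about 2 mm. A picture is of the moment at which its call begins. There is no depth.
- r.finish_job(): hands the job in; it is judged then, once.
The state is a dict: "clock": time; "q": joint angles; "qd": joint speeds; "joint_torque": joint torques, N m; "tool_pos": TCP position; "eef_rot": TCP orientation; "contact_force": force on the tool from outside, world axes, zero at the start; "moment": the same for the moment, N m; "opening": opening from 0.0 (shut) to 1.0 (fully open); "finger_force": force on a finger pad.
Only numpy, scipy, OpenCV 4.12 (cv2) and the standard library are available. Lean on these libraries where they do the work, as an engineer would, in place of code of your own. Each camera call takes 0.05 s, during which the arm holds its last target. There are 200 camera calls.

## Working session

There is one attempt and no reset: what is moved stays moved. The work goes in short steps, Python scripts to look and compute and a tool call to move; the robot and the scene stay as the last step left them, time stands still between calls to the robot, and variables do not carry over. Pictures are saved under pics/ and viewed, at most 11 in all, crops included, and the job is handed in when it is done.

Besides the shell and the picture viewer there is one more tool, called as name(argument=value, ...) on one line, values as JSON. carry_out: Moves the arm, as the interface text tells. Its arguments: {"type":"object","properties":{"rows":{"type":"array"},"newtons":{"type":"number"}},"required":["rows"]}

```bash
ls; mkdir -p pics; cat > h.py <<'E'
import numpy as np, cv2
from plant import r
from scipy.spatial.transform import Rotation as R
def snap(n,f):
    s=r.snapshot(n); cv2.imwrite(f'pics/{f}.png',s['image'][:,:,::-1]); np.save(f'pics/{f}.npy',s,allow_pickle=True); return s
def load(f): return np.load(f'pics/{f}.npy',allow_pickle=True).item()
def ray(s,u,v):
    K=np.array([[s['fx'],0,s['cx']],[0,s['fy'],s['cy']],[0,0,1.]])
    p=cv2.undistortPoints(np.array([[[u,v]]],float),K,np.array(s['dist_coeffs'],float))[0,0]
    P=np.array(s['pose']); d=P[:3,:3]@np.array([p[0],-p[1],-1.]); return P[:3,3],d
def plane(s,u,v,z):
    o,d=ray(s,u,v); return o+d*(z-o[2])/d[2]
def proj(s,X):
    P=np.array(s['pose']); c=P[:3,:3].T@(np.array(X,float)-P[:3,3])
    K=np.array([[s['fx'],0,s['cx']],[0,s['fy'],s['cy']],[0,0,1.]])
    return cv2.projectPoints(np.array([[c[0],-c[1],-c[2]]]),np.zeros(3),np.zeros(3),K,np.array(s['dist_coeffs'],float))[0].ravel()
def st():
    s=r.get_state(); print({k:np.round(s[k],4).tolist() for k in ('clock','q','tool_pos','eef_rot','contact_force','opening','finger_force')}); return s
def cmd(xyz,yaw=None):
    "shift in tool axes cm to TCP xyz; yaw of tool y axis"
    s=r.get_state(); M=R.from_quat(s['eef_rot']); d=M.inv().apply(np.array(xyz)-s['tool_pos'])*100
    print('shift cm',d.round(2)); 
    if yaw is not None:
        z=np.array([0,0,-1.]); y=np.array([np.cos(yaw),np.sin(yaw),0]); x=np.cross(y,z)
        for k in (1,-1):
            T=R.from_matrix(np.c_[k*x,k*y,z]); print('rotvec deg',np.degrees((M.inv()*T).as_rotvec()).round(2))
E
python3 - <<'E'
from h import *
st()
a=snap('scene','s0');b=snap('top','t0')
for s in (a,b): print(np.round(s['pose'],3).tolist(),s['fx'],s['dist_coeffs'])
E
```

```text
pics
{'clock': 0.0, 'q': [-1.2932, 0.69, -0.1945, 1.5663, 0.1573, 0.9024, -0.2151], 'tool_pos': [0.1508, 0.6059, 0.2379], 'eef_rot': [0.1216, 0.9926, -0.0009, -0.0001], 'contact_force': [-0.3241, 0.2215, 0.0989], 'opening': 1.0008, 'finger_force': 0.0}
[[-0.525, 0.368, -0.768, -0.417], [-0.851, -0.215, 0.479, 0.769], [0.011, 0.905, 0.426, 0.582], [0.0, 0.0, 0.0, 1.0]] 522.4562127041993 [0.0258789 0.        0.        0.        0.       ]
[[0.026, 0.99, -0.141, 0.317], [-0.999, 0.023, -0.022, 0.217], [-0.018, 0.141, 0.99, 0.995], [0.0, 0.0, 0.0, 1.0]] 442.5614333507116 [-0.02296459  0.          0.          0.          0.        ]
```

View pics/t0.png

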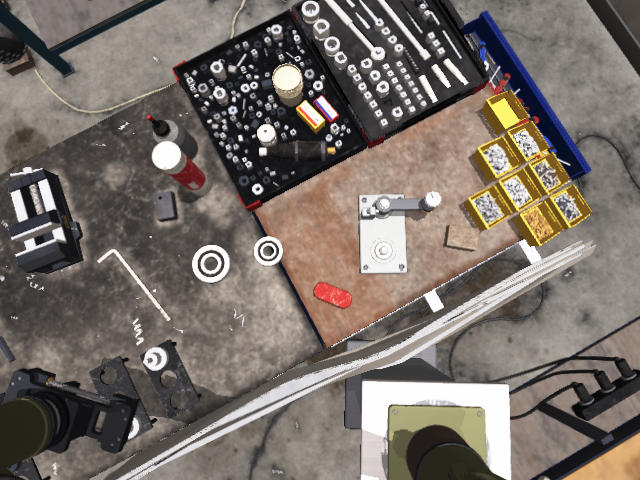

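View pics/s0.png

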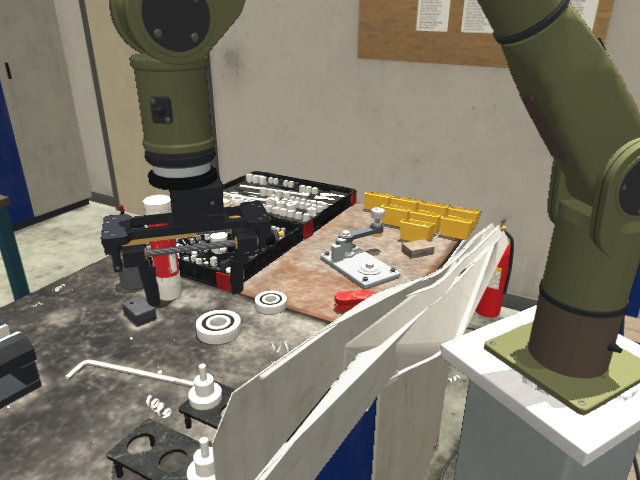

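The top view shows the larger ring at (211,264), the smaller ring at (268,250), the stub at (383,250), the pivot at about (383,205), the knob at (432,200), the brush at (333,294), the block at (460,238) and the grease cartridge at (180,165). Two rings could be taken for the bearing: (211,264), and (268,250), which is smaller. Two flanged studs, at (155,358) and (130,428), also look a bit alike. I choose (268,250) and check it by size in a close crop.

```bash
python3 - <<'E'
from h import *
t=load('t0'); im=t['image']
hsv=cv2.cvtColor(im,cv2.COLOR_RGB2HSV)
def blob(u,v,w,z,lo=150):
    g=((hsv[...,2]>lo)&(hsv[...,1]<50)).astype('uint8'); m=np.zeros_like(g); m[v-w:v+w,u-w:u+w]=g[v-w:v+w,u-w:u+w]
    cs,_=cv2.findContours(m,cv2.RETR_EXTERNAL,cv2.CHAIN_APPROX_NONE); c=max(cs,key=cv2.contourArea)
    e=cv2.fitEllipse(cv2.convexHull(c)); p=plane(t,*e[0],z); d=np.linalg.norm(t['pose'][:3,3]-p)
    print((u,v),np.round(e[0],1),np.round(e[1],1),p.round(4),'diam mm',np.round(np.mean(e[1])*d/t['fx']*1e3,1))
blob(268,250,20,.018); blob(211,264,26,.018)
for n,u,v,z in (('stub',383,250.5,.036),('knob',432,199,.11),('pivot',383,204,.0745),('brush',333,294,.032),('block',460,238,.022),('grease',167,156,.218)): print(n,plane(t,u,v,z).round(3))
for u,v in ((359,272),(407,272),(405,195),(359,195)): print('base',plane(t,u,v,.014).round(4))
a=cv2.resize(im[220:300,180:300],None,fx=5,fy=5,interpolation=2)[:, :,::-1]
b=cv2.resize(im[180:290,340:480],None,fx=5,fy=5,interpolation=2)[:,:,::-1]
o=np.zeros((960,700,3),'uint8');o[:400,:600]=a;o[410:,:]=b; cv2.imwrite('pics/c0.png',cv2.resize(o,(437,600),interpolation=3))
E
```

```text
(268, 250) [262.5 253.6] [37.1 40.8] [0.422  0.3847 0.018 ] diam mm 87.7
(211, 264) [210.6 263.3] [37.2 38.6] [0.3974 0.4999 0.018 ] diam mm 87.4
stub [0.433 0.119 0.036]
knob [0.532 0.027 0.11 ]
pivot [0.528 0.123 0.075]
brush [0.336 0.225 0.032]
block [ 0.467 -0.053  0.022]
grease [0.577 0.536 0.218]
base [0.3866 0.1691 0.014 ]
base [0.3892 0.063  0.014 ]
base [0.5637 0.0677 0.014 ]
base [0.5614 0.1719 0.014 ]
```

View pics/c0.png

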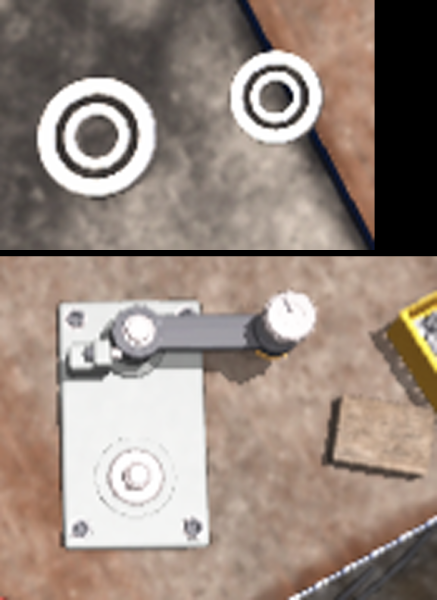

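The upper crop shows the small ring centred near top-view pixel (268.3,250.7), about 66 mm across, so it is the one meant. The large one at (211,264) is 87 mm. The lower crop shows the bare stub on the stand at (383,250) and the arm pointing to -y.

```bash
python3 - <<'E'
from h import *
t=load('t0'); p=plane(t,268.3,250.7,.018); print(p); cmd([p[0]-.03,p[1],.17])
E
```

```text
[0.42874901 0.37200027 0.018     ]
shift cm [-29.71 -16.71   6.83]
```

carry_out(rows=[[[-15,-8.4,0],[0,0,0],0],[[-29.7,-16.7,0],[0,0,0],0],[[-29.7,-16.7,0],[0,0,0],0],[[-29.7,-16.7,0],[0,0,0],0],[[-29.7,-16.7,3],[0,0,0],0],[[-29.7,-16.7,6.8],[0,0,0],0],[[-29.7,-16.7,6.8],[0,0,0],0],[[-29.7,-16.7,6.8],[0,0,0],0],[[-29.7,-16.7,6.8],[0,0,0],0],[[-29.7,-16.7,6.8],[0,0,0],0]])

```text
clock: 1.1
tool_pos: [0.3977, 0.3745, 0.1711]
eef_rot: [0.121, 0.993, 0.001, -0.0]
contact_force: [0.0, 0.1, -0.1]
opening: 1.002
finger_force: 0.0
```

```bash
python3 - <<'E'
from h import *
st(); s=snap('wrist','w1'); print(np.round(s['pose'],3).tolist(),s['fx'],proj(s,[.429,.372,.018]))
E
```

```text
{'clock': 1.1, 'q': [-0.7102, 0.6844, -0.2127, 1.8718, 0.2328, 0.6082, 0.2609], 'tool_pos': [0.3977, 0.3745, 0.1711], 'eef_rot': [0.1207, 0.9927, 0.0009, -0.0004], 'contact_force': [0.0414, 0.0695, -0.0831], 'opening': 1.0022, 'finger_force': 0.0}
[[0.238, -0.932, -0.273, 0.327], [0.971, 0.229, 0.065, 0.392], [0.003, -0.281, 0.96, 0.317], [0.0, 0.0, 0.0, 1.0]] 362.0294657574095 [325.83010725 252.97870707]
```

View pics/w1.png

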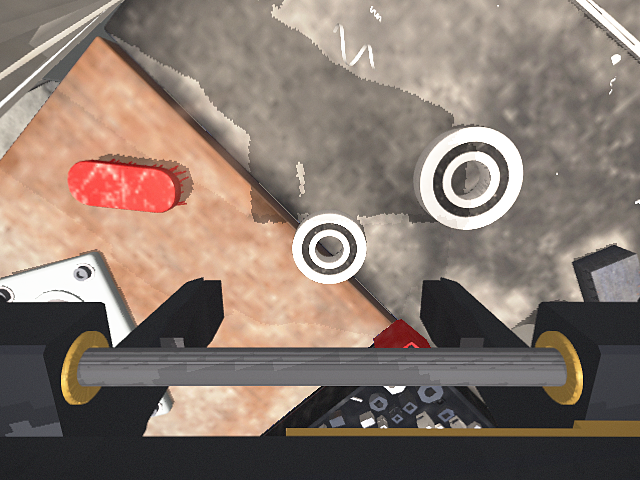

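The wrist view shows the bearing at (329,248), the big ring at (468,178) and the brush at (123,186). The position agrees with the top view to within a few mm.

```bash
python3 - <<'E'
from h import *
s=load('w1'); g=cv2.cvtColor(s['image'],cv2.COLOR_RGB2GRAY)
m=np.zeros_like(g); m[205:292,285:375]=(g[205:292,285:375]>205)*255
cs,_=cv2.findContours(m,cv2.RETR_EXTERNAL,cv2.CHAIN_APPROX_NONE); c=max(cs,key=cv2.contourArea)
e=cv2.fitEllipse(c); p=plane(s,*e[0],.016); print(e,p, np.mean(e[1])*np.linalg.norm(p-s['pose'][:3,3])/s['fx'])
cmd([p[0],p[1],.004])
E
```

```text
((328.9530334472656, 248.30618286132812), (69.53507995605469, 73.83684539794922), 85.85246276855469) [0.4261334  0.37553524 0.016     ] 0.0628228525044903
shift cm [-2.79  0.69 16.74]
```

carry_out(rows=[[[-2.9,0.6,4],[0,0,0],0],[[-2.9,0.6,8],[0,0,0],0],[[-2.9,0.6,12],[0,0,0],0],[[-2.9,0.6,15],[0,0,0],0],[[-2.9,0.6,16.7],[0,0,0],0],[[-2.9,0.6,16.7],[0,0,0],0],[[-2.9,0.6,16.7],[0,0,0],0.3],[[-2.9,0.6,16.7],[0,0,0],0.6],[[-2.9,0.6,16.7],[0,0,0],0.6],[[-2.9,0.6,16.7],[0,0,0],0.6]], newtons=25)

```text
clock: 2.15
tool_pos: [0.4286, 0.3729, 0.0048]
eef_rot: [0.121, 0.993, 0.001, 0.0]
contact_force: [-0.7, 2.0, 4.7]
opening: 0.733
finger_force: 25.0
```

carry_out(rows=[[[0,0,-4],[0,0,0],0.6],[[0,0,-9],[0,0,0],0.6],[[0,0,-13],[0,0,0],0.6],[[0,-4,-15],[0,0,0],0.6],[[0,-8,-15],[0,0,0],0.6],[[0,-12,-15],[0,0,0],0.6],[[0,-15,-15],[0,0,0],0.6],[[0,-15,-15],[0,0,0],0.6],[[0,-15,-15],[0,0,0],0.6],[[0,-15,-15],[0,0,0],0.6]])

```text
clock: 3.15
tool_pos: [0.3927, 0.2275, 0.1539]
eef_rot: [0.121, 0.993, 0.001, 0.0]
contact_force: [-0.2, 0.2, -2.7]
opening: 0.73
finger_force: 25.0
```

```bash
python3 - <<'E'
from h import *
st(); s=snap('wrist','w2'); print(proj(s,[.433,.119,.036]))
E
```

```text
{'clock': 3.15, 'q': [-0.4977, 0.6295, -0.2011, 2.1517, 0.3158, 0.3855, 0.3732], 'tool_pos': [0.3927, 0.2275, 0.1539], 'eef_rot': [0.1211, 0.9926, 0.001, 0.0004], 'contact_force': [-0.2234, 0.1833, -2.6975], 'opening': 0.7304, 'finger_force': 24.9981}
[201.07550311 307.37937029]
```

View pics/w2.png

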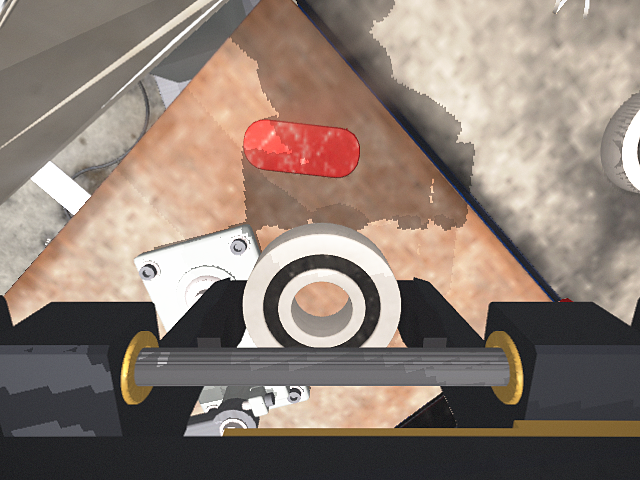

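The bearing is held at (322,300). The stub at about (205,290) is half hidden by the finger, so I shift the hand forward to see it clearly.

carry_out(rows=[[[-4,-1.6,0],[0,0,0],0.6],[[-8,-3.2,0],[0,0,0],0.6],[[-12.2,-5,0],[0,0,0],0.6],[[-12.2,-5,0],[0,0,0],0.6],[[-12.2,-5,0],[0,0,0],0.6],[[-12.2,-5,0],[0,0,0],0.6]])

```text
clock: 3.8
tool_pos: [0.4976, 0.1496, 0.1535]
eef_rot: [0.12, 0.993, 0.0, -0.001]
contact_force: [-0.2, -0.1, -2.2]
opening: 0.734
finger_force: 25.0
```

```bash
python3 - <<'E'
from h import *
st(); s=snap('wrist','w3'); print(proj(s,[.433,.119,.036]))
E
```

```text
{'clock': 3.8, 'q': [-0.2142, 0.6913, -0.2701, 1.9602, 0.3381, 0.5339, 0.6109], 'tool_pos': [0.4976, 0.1496, 0.1535], 'eef_rot': [0.1205, 0.9927, 0.0004, -0.0006], 'contact_force': [-0.1542, -0.1179, -2.1825], 'opening': 0.7345, 'finger_force': 24.9982}
[256.61534879 154.71314283]
```

View pics/w3.png

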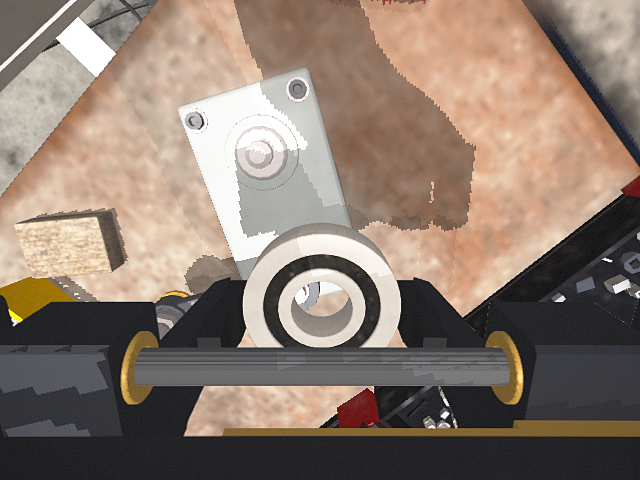

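```bash
python3 - <<'E'
from h import *
s=load('w3'); im=s['image']
a=cv2.resize(im[105:205,210:310],None,fx=6,fy=6,interpolation=2)
a=cv2.cvtColor(cv2.createCLAHE(4,(4,4)).apply(cv2.cvtColor(a,cv2.COLOR_RGB2GRAY)),cv2.COLOR_GRAY2BGR)
cv2.imwrite('pics/c3.png',a)
# bearing: dark annulus (seal) on top face and bore
g=cv2.cvtColor(im,cv2.COLOR_RGB2GRAY); 
E
```

```text
(no output)
```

View pics/c3.png

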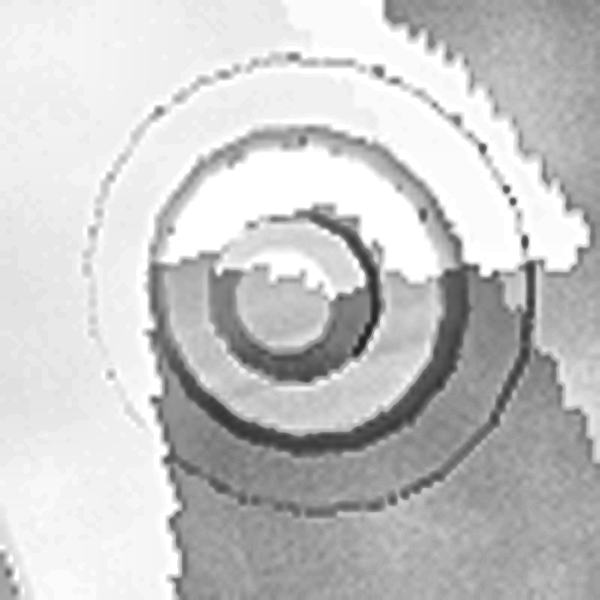

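The crop gives the stub top at crop (283,305), the shoulder face at (302,288) and the base ring at (310,285).

```bash
python3 - <<'E'
from h import *
s=load('w3'); S=r.get_state(); T=np.array([.4976,.1496,.1535])
for c,z in (((283,305),.036),((302,288),.022),((309,290),.014),((310,285),.014)):
    print(plane(s,210+c[0]/6-.42,105+c[1]/6-.42,z).round(4))
g=cv2.cvtColor(s['image'],cv2.COLOR_RGB2GRAY).astype(int)
# edges of bearing: seal outer/inner along column 322 and along rows
print('col322',g[215:300,322].tolist())
print('row300',g[300,240:405].tolist())
M=R.from_quat([.1205,.9927,.0004,-.0006]).as_matrix()
zt=T[2]-.0048+.018; a=np.linspace(0,2*np.pi,721)
for rr in (.01125,.0125,.016,.0225,.03,.0325):
    P=np.array([proj(s,[T[0]+rr*np.cos(t),T[1]+rr*np.sin(t),zt]) for t in a])
    q=P[np.abs(P[:,1]-300)<1.5]
    print(rr,'top y',P[:,1].min().round(1),'bottom',P[:,1].max().round(1),'x',P[:,0].min().round(1),P[:,0].max().round(1),'at row300',q[:,0].min().round(1),q[:,0].max().round(1))
E
```

```text
[0.4335 0.119  0.036 ]
[0.4324 0.1193 0.022 ]
[0.4331 0.1187 0.014 ]
[0.4325 0.119  0.014 ]
col322 [171, 170, 171, 170, 172, 170, 172, 159, 130, 134, 137, 138, 141, 135, 149, 152, 155, 154, 161, 231, 251, 252, 250, 249, 249, 248, 247, 246, 246, 245, 244, 243, 243, 240, 240, 240, 239, 242, 241, 82, 48, 55, 58, 60, 61, 57, 61, 59, 57, 60, 60, 58, 61, 140, 222, 247, 253, 249, 249, 249, 229, 229, 230, 229, 227, 225, 222, 252, 249, 248, 248, 248, 248, 249, 248, 248, 248, 248, 246, 232, 203, 200, 199, 198, 197]
row300 [26, 22, 75, 241, 229, 221, 221, 220, 222, 220, 220, 221, 218, 219, 218, 220, 221, 222, 223, 225, 222, 226, 225, 131, 26, 45, 48, 48, 48, 52, 51, 51, 51, 53, 52, 58, 58, 63, 48, 214, 226, 224, 223, 224, 226, 224, 226, 226, 229, 229, 228, 226, 166, 114, 115, 100, 255, 255, 255, 255, 253, 253, 253, 253, 255, 252, 154, 161, 173, 171, 172, 168, 171, 172, 175, 178, 137, 201, 203, 206, 202, 197, 197, 190, 191, 187, 185, 187, 190, 193, 199, 202, 206, 211, 213, 208, 202, 200, 196, 191, 188, 188, 192, 191, 194, 196, 202, 176, 116, 122, 95, 206, 221, 220, 217, 217, 219, 221, 221, 221, 222, 222, 222, 228, 230, 20, 37, 36, 46, 53, 61, 64, 57, 52, 50, 51, 47, 44, 38, 44, 192, 219, 223, 220, 220, 220, 219, 220, 222, 222, 220, 219, 219, 220, 219, 222, 222, 221, 222, 229, 235, 30, 25, 25, 31]
0.01125 top y 290.5 bottom 340.1 x 291.8 347.0 at row300 296.6 342.2
0.0125 top y 287.7 bottom 342.7 x 288.8 350.1 at row300 292.9 345.9
0.016 top y 279.5 bottom 350.0 x 280.2 358.6 at row300 283.2 355.7
0.0225 top y 264.1 bottom 363.3 x 264.2 374.6 at row300 265.9 372.8
0.03 top y 245.9 bottom 378.3 x 245.7 393.1 at row300 246.7 392.0
0.0325 top y 239.7 bottom 383.2 x 239.5 399.2 at row300 240.3 398.4
```

carry_out(rows=[[[2.7,-2.3,0],[0,0,0],0.6],[[5.3,-4.6,0],[0,0,0],0.6],[[5.3,-4.6,3],[0,0,0],0.6],[[5.3,-4.6,6],[0,0,0],0.6],[[5.3,-4.6,9],[0,0,0],0.6],[[5.3,-4.6,9.8],[0,0,0],0.6],[[5.3,-4.6,9.8],[0,0,0],0.6],[[5.3,-4.6,9.8],[0,0,0],0.6],[[5.3,-4.6,9.8],[0,0,0],0.6]])

```text
clock: 4.75
tool_pos: [0.4366, 0.1167, 0.0569]
eef_rot: [0.122, 0.993, 0.001, 0.001]
contact_force: [-0.1, 0.0, -3.9]
opening: 0.736
finger_force: 25.0
```

```bash
python3 - <<'E'
from h import *
S=st(); s=snap('wrist','w4'); b=snap('scene','s4')
print(proj(s,[.433,.119,.036]))
a=cv2.resize(s['image'][210:350,240:410],None,fx=4,fy=4,interpolation=2)
u,v=proj(b,[.433,.119,.036]).astype(int); print(u,v)
c=cv2.resize(b['image'][v-60:v+40,u-60:u+60],None,fx=5,fy=5,interpolation=2)
o=np.zeros((560+0,680+0,3),'uint8'); o[:560,:680]=a
o=cv2.resize(o,None,fx=.75,fy=.75); c=cv2.resize(c,(300,250)); p=np.zeros((420,810,3),'uint8'); p[:,:510]=o; p[:250,510:]=c
cv2.imwrite('pics/c4.png',cv2.resize(p[:,:,::-1],(800,415)))
E
```

```text
{'clock': 4.75, 'q': [-0.3229, 0.8303, -0.0651, 2.2139, 0.4617, 0.1073, 0.501], 'tool_pos': [0.4366, 0.1167, 0.0569], 'eef_rot': [0.1215, 0.9926, 0.0007, 0.0009], 'contact_force': [-0.1376, 0.0437, -3.8982], 'opening': 0.7358, 'finger_force': 24.9981}
[322.43936138 274.18615654]
370 261
```

View pics/c4.png

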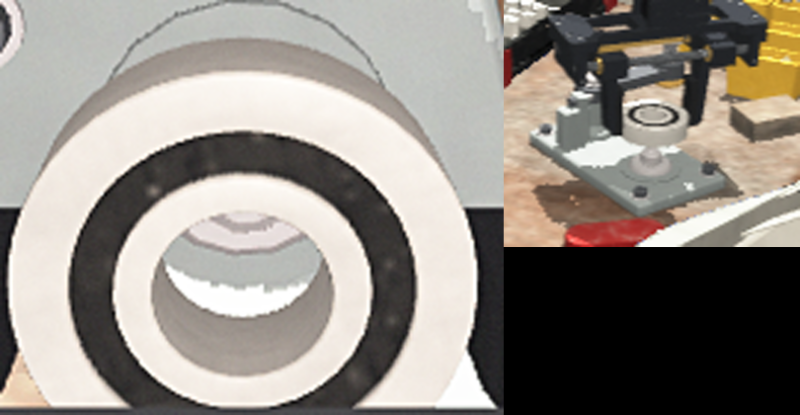

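The bore and the stub line up to about 1 mm: the stub body shows through the bore at crop (243,220). I lower it slowly with a 1 mm correction.

carry_out(rows=[[[0.12,0,0.5],[0,0,0],0.6],[[0.12,0,1.0],[0,0,0],0.6],[[0.12,0,1.4],[0,0,0],0.6],[[0.12,0,1.7],[0,0,0],0.6],[[0.12,0,2.0],[0,0,0],0.6],[[0.12,0,2.2],[0,0,0],0.6],[[0.12,0,2.2],[0,0,0],0.6],[[0.12,0,2.2],[0,0,0],0.6]])

```text
clock: 5.65
tool_pos: [0.4347, 0.1165, 0.0336]
eef_rot: [0.122, 0.993, 0.0, -0.0]
contact_force: [-0.1, -0.1, -2.9]
opening: 0.733
finger_force: 25.0
```

carry_out(rows=[[[0,0,0.2],[0,0,0],0.6],[[0,0,0.4],[0,0,0],0.6],[[0,0,0.6],[0,0,0],0.6],[[0,0,0.7],[0,0,0],0.6],[[0,0,0.7],[0,0,0],0.6],[[0,0,0.7],[0,0,0],0.6]])

```text
clock: 6.25
tool_pos: [0.4348, 0.1165, 0.0268]
eef_rot: [0.122, 0.993, 0.0, 0.0]
contact_force: [-0.2, 0.7, -1.7]
opening: 0.734
finger_force: 25.0
```

carry_out(rows=[[[0,0,0.05],[0,0,0],0.4],[[0,0,0.05],[0,0,0],0.1],[[0,0,0.05],[0,0,0],0],[[0,0,0.05],[0,0,0],0],[[0,0,0.05],[0,0,0],0],[[0,0,-2],[0,0,0],0],[[0,0,-6],[0,0,0],0],[[0,0,-10],[0,0,0],0],[[0,0,-13],[0,0,0],0],[[0,0,-13],[0,0,0],0],[[0,0,-13],[0,0,0],0]])

```text
clock: 7.35
tool_pos: [0.435, 0.1161, 0.1569]
eef_rot: [0.122, 0.993, 0.0, 0.0]
contact_force: [0.2, -0.2, -0.4]
opening: 1.001
finger_force: 0.0
```

```bash
python3 - <<'E'
from h import *
S=st(); s=snap('wrist','w5'); b=snap('top','t5')
p=proj(b,[.433,.119,.04]);k=proj(b,[.532,.027,.11]);print(p,k)
a=cv2.resize(b['image'][180:290,340:480],None,fx=3.5,fy=3.5,interpolation=2)
w=cv2.resize(s['image'],(400,300)); o=np.zeros((385,890,3),'uint8'); o[:,:490]=a;o[:300,490:]=w
cv2.imwrite('pics/c5.png',cv2.resize(o[:,:,::-1],(800,346)))
E
```

```text
{'clock': 7.35, 'q': [0.0062, 0.6691, -0.5867, 2.1465, 0.7409, 0.5343, 0.185], 'tool_pos': [0.435, 0.1161, 0.1569], 'eef_rot': [0.1221, 0.9925, 0.0001, 0.0005], 'contact_force': [0.1753, -0.2023, -0.4474], 'opening': 1.0014, 'finger_force': 0.0}
[383.04144459 250.35354297] [432.10993308 199.2362302 ]
```

View pics/c5.png

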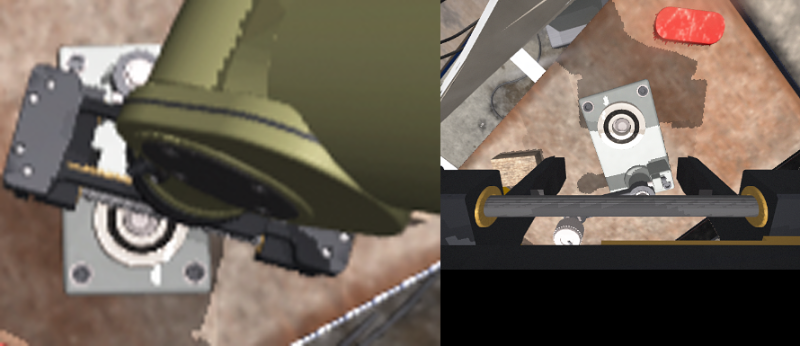

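The bearing lies on the shoulder, concentric with the stub at w5 (323,223). The knob shows in the wrist view at about (225,422). Next I measure the knob.

```bash
python3 - <<'E'
from h import *
s=load('w5'); g=cv2.cvtColor(s['image'],cv2.COLOR_RGB2GRAY)
for lo in (150,190):
    m=np.zeros_like(g); m[385:434,190:262]=(g[385:434,190:262]>lo)*255
    c=max(cv2.findContours(m,cv2.RETR_EXTERNAL,cv2.CHAIN_APPROX_NONE)[0],key=cv2.contourArea)
    e=cv2.minEnclosingCircle(c); print(e,cv2.boundingRect(c),plane(s,*e[0],.1115).round(4))
t=load('t0'); g=cv2.cvtColor(t['image'],cv2.COLOR_RGB2GRAY); m=np.zeros_like(g); m[185:215,420:450]=(g[185:215,420:450]>190)*255
c=max(cv2.findContours(m,cv2.RETR_EXTERNAL,cv2.CHAIN_APPROX_NONE)[0],key=cv2.contourArea)
e=cv2.minEnclosingCircle(c); print(e,cv2.boundingRect(c),plane(t,*e[0],.1115).round(4))
cmd([.532,.027,.157])
E
```

```text
((225.17605590820312, 409.5), 42.3038215637207) (190, 386, 72, 48) [0.5169 0.0332 0.1115]
((223.0, 425.0), 24.738733291625977) (199, 408, 49, 26) [0.5281 0.0281 0.1115]
((432.8185729980469, 198.40264892578125), 8.527026176452637) (425, 191, 17, 16) [0.5334 0.0259 0.1115]
shift cm [-11.64  -6.27  -0.13]
```

carry_out(rows=[[[-4,-2.1,0],[0,0,-8.5],0],[[-8,-4.2,0],[0,0,-17],0],[[-11.7,-6.3,0],[0,0,-25.5],0],[[-11.7,-6.3,0],[0,0,-34],0],[[-11.7,-6.3,0],[0,0,-42.5],0],[[-11.7,-6.3,0],[0,0,-51],0],[[-11.7,-6.3,0],[0,0,-59.5],0],[[-11.7,-6.3,0],[0,0,-68],0],[[-11.7,-6.3,0],[0,0,-76.5],0],[[-11.7,-6.3,0],[0,0,-85],0],[[-11.7,-6.3,0],[0,0,-93.5],0],[[-11.7,-6.3,0],[0,0,-102],0]])

```text
clock: 8.65
tool_pos: [0.5322, 0.0272, 0.1547]
eef_rot: [-0.696, 0.718, 0.001, -0.001]
contact_force: [-0.2, -0.4, 0.4]
opening: 1.001
finger_force: 0.0
```

```bash
python3 - <<'E'
from h import *
st(); cmd([.5325,.0265,.157]); s=snap('wrist','w6'); print(proj(s,[.5325,.0265,.1115]))
g=cv2.cvtColor(s['image'],cv2.COLOR_RGB2GRAY); u,v=proj(s,[.5325,.0265,.1115]).astype(int)
cv2.imwrite('pics/w6c.png',s['image'][:,:,::-1])
E
```

```text
{'clock': 8.65, 'q': [0.45, 0.9183, -1.08, 1.8966, 0.9915, 0.9915, 2.0112], 'tool_pos': [0.5322, 0.0272, 0.1547], 'eef_rot': [-0.696, 0.7181, 0.0009, -0.0014], 'contact_force': [-0.2232, -0.3747, 0.424], 'opening': 1.0006, 'finger_force': 0.0}
shift cm [ 0.07 -0.04 -0.23]
[319.26589999 261.15649981]
```

View pics/w6c.png

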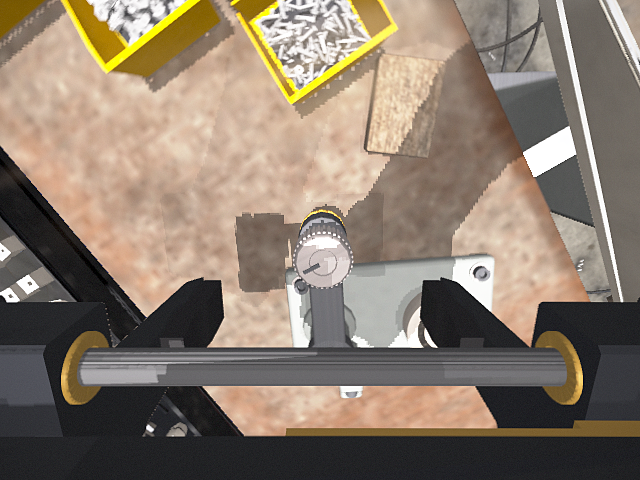

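The knob sits at (323,262), centred between the fingers as predicted. Now I go down and grip it.

carry_out(rows=[[[0.05,0,3],[0,0,0],0],[[0.05,0,6],[0,0,0],0],[[0.05,0,7.1],[0,0,0],0.2],[[0.05,0,7.1],[0,0,0],0.5],[[0.05,0,7.1],[0,0,0],0.8],[[0.05,0,7.1],[0,0,0],0.8],[[0.05,0,7.1],[0,0,0],0.8],[[0.05,0,7.1],[0,0,0],0.8]], newtons=35)

```text
clock: 9.5
tool_pos: [0.5335, 0.0267, 0.0865]
eef_rot: [-0.693, 0.721, -0.0, 0.001]
contact_force: [0.1, -0.4, -0.6]
opening: 0.479
finger_force: 0.0
```

```bash
python3 - <<'E'
from h import *
S=st(); p=S['tool_pos']; piv=np.array([.528,.121]); M=R.from_quat(S['eef_rot']).as_matrix()
v=p[:2]-piv; print(np.linalg.norm(v),np.degrees(np.arctan2(v[1],v[0])))
cl=np.array([.433,.119])-piv
for k in range(13):
    a=-np.radians(k*7.6); w=piv+np.array([[np.cos(a),-np.sin(a)],[np.sin(a),np.cos(a)]])@v-p[:2]
    print(k,round(k*7.6,1),(M.T@np.r_[w,0]*100).round(2),(w+p[:2]).round(4))
E
```

```text
{'clock': 9.5, 'q': [0.4087, 1.011, -0.9933, 1.9365, 1.1368, 0.8991, 1.8985], 'tool_pos': [0.5335, 0.0267, 0.0865], 'eef_rot': [-0.6933, 0.7207, -0.0004, 0.0005], 'contact_force': [0.1347, -0.4063, -0.648], 'opening': 0.4785, 'finger_force': 0.0}
0.09448082187823095 -86.64722057865772
0 0.0 [0. 0. 0.] [0.5335 0.0267]
1 7.6 [ 0.04  1.25 -0.  ] [0.521  0.0268]
2 15.2 [-0.09  2.5  -0.  ] [0.5086 0.0285]
3 22.8 [-0.38  3.72 -0.  ] [0.4965 0.0319]
4 30.4 [-0.83  4.88 -0.01] [0.485  0.0369]
5 38.0 [-1.43  5.98 -0.01] [0.4743 0.0433]
6 45.6 [-2.17  6.99 -0.01] [0.4645 0.0511]
7 53.2 [-3.04  7.9  -0.01] [0.4558 0.0601]
8 60.8 [-4.01  8.68 -0.01] [0.4484 0.0702]
9 68.4 [-5.09  9.32 -0.01] [0.4423 0.0811]
10 76.0 [-6.24  9.82 -0.01] [0.4378 0.0928]
11 83.6 [-7.440e+00  1.016e+01 -1.000e-02] [0.4349 0.105 ]
12 91.2 [-8.680e+00  1.034e+01 -1.000e-02] [0.4336 0.1175]
```

carry_out(rows=[[[0,0,0.2],[0,0,0],0.9],[[0,0,0.2],[0,0,0],0.9],[[0,0,0.2],[0,0,0],0.9],[[0,0,0.2],[0,0,0],0.9],[[0,0,0.2],[0,0,0],0.9]])

```text
clock: 10.0
tool_pos: [0.5328, 0.0267, 0.0839]
eef_rot: [-0.693, 0.72, 0.0, -0.0]
contact_force: [-3.0, -0.4, 5.3]
opening: 0.355
finger_force: 35.0
```

carry_out(rows=[[[0.04,1.25,0],[0,0,7.6],0.9],[[-0.1,2.5,0],[0,0,15.2],0.9],[[-0.4,3.7,0],[0,0,22.8],0.9],[[-0.8,4.9,0],[0,0,30.4],0.9],[[-1.4,6.0,0],[0,0,38],0.9],[[-2.2,7.0,0],[0,0,45.6],0.9],[[-2.2,7.0,0],[0,0,45.6],0.9],[[-2.2,7.0,0],[0,0,45.6],0.9]])

```text
clock: 10.8
tool_pos: [0.464, 0.0521, 0.0839]
eef_rot: [-0.362, 0.932, 0.001, 0.0]
contact_force: [-2.2, 2.4, 5.0]
opening: 0.362
finger_force: 35.0
```

```bash
python3 - <<'E'
from h import *
S=st(); print(S['moment']);p=S['tool_pos']; piv=np.array([.528,.121]); M=R.from_quat(S['eef_rot']).as_matrix()
v=p[:2]-piv; print(np.linalg.norm(v),np.degrees(np.arctan2(v[1],v[0])))
for k in range(13):
    a=-np.radians(k*6); w=piv+np.array([[np.cos(a),-np.sin(a)],[np.sin(a),np.cos(a)]])@v-p[:2]
    print(k,round(k*6,1),(M.T@np.r_[w,0]*100).round(2),(w+p[:2]).round(4))
E
```

```text
{'clock': 10.8, 'q': [0.286, 0.9111, -0.8422, 2.1366, 1.1907, 0.6866, 0.9024], 'tool_pos': [0.464, 0.0521, 0.0839], 'eef_rot': [-0.3622, 0.9321, 0.0006, 0.0002], 'contact_force': [-2.2199, 2.4142, 5.0052], 'opening': 0.3623, 'finger_force': 34.9992}
[0.38899537 0.53464263 0.09111893]
0.09407276122183728 -132.8911038248193
0 0 [ 0. -0. -0.] [0.464  0.0521]
1 6 [0.03 0.98 0.  ] [0.4571 0.0591]
2 12 [-0.05  1.97  0.  ] [0.451  0.0669]
3 18 [-0.22  2.93  0.  ] [0.4458 0.0752]
4 24 [-0.5   3.88  0.  ] [0.4415 0.0841]
5 30 [-0.88  4.79  0.01] [0.4381 0.0933]
6 36 [-1.34  5.66  0.01] [0.4357 0.1029]
7 42 [-1.9   6.47  0.01] [0.4343 0.1126]
8 48 [-2.54  7.22  0.01] [0.4339 0.1225]
9 54 [-3.25  7.9   0.01] [0.4346 0.1323]
10 60 [-4.03  8.5   0.01] [0.4363 0.142 ]
11 66 [-4.87  9.02  0.01] [0.439  0.1515]
12 72 [-5.75  9.44  0.01] [0.4427 0.1606]
```

carry_out(rows=[[[0,1.0,0],[0,0,6],0.9],[[0,2.0,0],[0,0,12],0.9],[[-0.2,2.9,0],[0,0,18],0.9],[[-0.5,3.9,0],[0,0,24],0.9],[[-0.9,4.8,0],[0,0,30],0.9],[[-1.35,5.65,0],[0,0,36],0.9],[[-1.9,6.5,0],[0,0,42],0.9],[[-2.4,7.1,0],[0,0,46],0.9],[[-2.6,7.25,0],[0,0,47],0.9],[[-2.6,7.25,0],[0,0,47],0.9],[[-2.6,7.25,0],[0,0,47],0.9]])

```text
clock: 11.9
tool_pos: [0.4338, 0.1181, 0.0836]
eef_rot: [0.042, 0.999, -0.004, -0.001]
contact_force: [-4.2, -7.7, 13.0]
opening: 0.359
finger_force: 35.0
```

```bash
python3 - <<'E'
from h import *
S=st(); print(np.round(S['moment'],2));p=S['tool_pos']; piv=np.array([.528,.121])
v=p[:2]-piv; print(np.linalg.norm(v),np.degrees(np.arctan2(v[1],v[0])), R.from_quat(S['eef_rot']).as_matrix()[:,:2].T.round(3))
E
```

```text
{'clock': 11.9, 'q': [0.0498, 0.8569, -0.7009, 2.187, 1.1775, 0.563, -0.0853], 'tool_pos': [0.4338, 0.1181, 0.0836], 'eef_rot': [0.0418, 0.9991, -0.004, -0.0006], 'contact_force': [-4.1707, -7.6888, 12.9698], 'opening': 0.3592, 'finger_force': 35.0267}
[-1.28  0.82 -0.03]
0.09429203987779038 -178.23537077497065 [[-0.997  0.084  0.001]
 [ 0.084  0.996 -0.008]]
```

carry_out(rows=[[[0,0,0.02],[0,0,7.6],0.9],[[0,0,0.05],[0,0,15.2],0.9],[[0,0,0.07],[0,0,22.8],0.9],[[0,0,0.1],[0,0,30.4],0.9],[[0,0,0.12],[0,0,38],0.9],[[0,0,0.15],[0,0,45.6],0.9],[[0,0,0.17],[0,0,53.2],0.9],[[0,0,0.2],[0,0,60.8],0.9],[[0,0,0.22],[0,0,68.4],0.9],[[0,0,0.25],[0,0,76],0.9],[[0,0,0.27],[0,0,83.6],0.9],[[0,0,0.3],[0,0,90],0.9]])

```text
clock: 13.1
tool_pos: [0.4338, 0.1181, 0.0807]
eef_rot: [0.738, 0.675, -0.003, 0.002]
contact_force: [-3.2, -7.4, 10.6]
opening: 0.357
finger_force: 35.0
```

```bash
python3 - <<'E'
from h import *
S=st(); print(np.round(S['moment'],3), R.from_quat(S['eef_rot']).as_matrix()[:,:2].T.round(3))
E
```

```text
{'clock': 13.1, 'q': [-0.1692, 0.7908, -0.3287, 2.199, 0.9233, 0.2996, -1.3955], 'tool_pos': [0.4338, 0.1181, 0.0807], 'eef_rot': [0.7377, 0.6751, -0.0033, 0.0021], 'contact_force': [-3.1892, -7.4496, 10.5738], 'opening': 0.357, 'finger_force': 34.9961}
[-1.351  0.655  0.019] [[ 0.088  0.996 -0.008]
 [ 0.996 -0.088 -0.001]]
```

carry_out(rows=[[[0,0,0.02],[0,0,7.5],0.9],[[0,0,0.05],[0,0,15],0.9],[[0,0,0.07],[0,0,22.5],0.9],[[0,0,0.1],[0,0,30],0.9],[[0,0,0.12],[0,0,37.5],0.9],[[0,0,0.15],[0,0,45],0.9],[[0,0,0.17],[0,0,52.5],0.9],[[0,0,0.2],[0,0,60],0.9]])

```text
clock: 13.9
tool_pos: [0.4341, 0.1182, 0.0789]
eef_rot: [0.976, 0.216, -0.002, 0.003]
contact_force: [2.7, -8.0, 8.9]
opening: 0.359
finger_force: 35.0
```

```bash
python3 - <<'E'
from h import *
S=st(); print(np.round(S['moment'],3), R.from_quat(S['eef_rot']).as_matrix()[:,:2].T.round(3))
E
```

```text
{'clock': 13.9, 'q': [-0.2996, 0.7823, -0.1168, 2.2056, 0.4977, 0.1837, -2.0094], 'tool_pos': [0.4341, 0.1182, 0.0789], 'eef_rot': [0.9764, 0.2159, -0.0019, 0.0029], 'contact_force': [2.656, -8.0065, 8.8643], 'opening': 0.3593, 'finger_force': 35.0419}
[-1.569 -0.315  0.667] [[ 0.907  0.422 -0.005]
 [ 0.422 -0.907  0.005]]
```

The moment about the axis jumped from 0.02 to 0.67 N m, so the screw is up against its solid stop. I press a few degrees more to confirm it.

carry_out(rows=[[[0,0,0],[0,0,3],0.9],[[0,0,0],[0,0,6],0.9],[[0,0,0],[0,0,6],0.9],[[0,0,0],[0,0,6],0.9]])

```text
clock: 14.3
tool_pos: [0.4358, 0.1188, 0.0789]
eef_rot: [0.986, 0.167, -0.0, 0.003]
contact_force: [1.9, -8.6, 6.9]
opening: 0.359
finger_force: 35.8
```

```bash
python3 - <<'E'
from h import *
S=st(); print(np.round(S['moment'],3), R.from_quat(S['eef_rot']).as_matrix()[:,:2].T.round(3))
E
```

```text
{'clock': 14.3, 'q': [-0.3081, 0.7823, -0.1026, 2.2037, 0.452, 0.1772, -2.0613], 'tool_pos': [0.4358, 0.1188, 0.0789], 'eef_rot': [0.9859, 0.1674, -0.0003, 0.0025], 'contact_force': [1.9479, -8.5548, 6.906], 'opening': 0.3588, 'finger_force': 35.7805}
[-1.608 -0.26   0.514] [[ 0.944  0.33  -0.001]
 [ 0.33  -0.944  0.005]]
```

Confirmed: the torque has levelled off while the hand slips. Now I back off a quarter turn, rising 3 mm.

carry_out(rows=[[[0,0,-0.02],[0,0,-7.7],0.9],[[0,0,-0.05],[0,0,-15.4],0.9],[[0,0,-0.07],[0,0,-23],0.9],[[0,0,-0.1],[0,0,-31],0.9],[[0,0,-0.12],[0,0,-39],0.9],[[0,0,-0.15],[0,0,-47],0.9],[[0,0,-0.17],[0,0,-55],0.9],[[0,0,-0.2],[0,0,-63],0.9],[[0,0,-0.22],[0,0,-71],0.9],[[0,0,-0.25],[0,0,-79],0.9],[[0,0,-0.27],[0,0,-86],0.9],[[0,0,-0.3],[0,0,-93],0.9]])

```text
clock: 15.5
tool_pos: [0.4331, 0.1199, 0.0818]
eef_rot: [0.555, 0.832, -0.002, 0.0]
contact_force: [-6.9, -5.0, 10.1]
opening: 0.362
finger_force: 34.9
```

```bash
python3 - <<'E'
from h import *
S=st(); M=R.from_quat(S['eef_rot']).as_matrix(); print(np.round(S['moment'],3), M[:,:2].T.round(3), np.degrees(np.arctan2(M[1,1],M[0,1])))
b=snap('scene','s7'); u,v=proj(b,[.44,.119,.06]).astype(int); print(u,v)
cv2.imwrite('pics/c7.png',cv2.resize(b['image'][v-60:v+60,u-75:u+75,::-1],None,fx=5,fy=5,interpolation=2))
E
```

```text
{'clock': 15.5, 'q': [-0.0846, 0.8082, -0.4715, 2.1951, 1.0549, 0.3904, -1.0511], 'tool_pos': [0.4331, 0.1199, 0.0818], 'eef_rot': [0.5549, 0.8319, -0.0025, 0.0001], 'contact_force': [-6.867, -5.0418, 10.1398], 'opening': 0.3621, 'finger_force': 34.8992}
[-0.702  1.054 -0.113] [[-0.384  0.923 -0.003]
 [ 0.923  0.384 -0.004]] 22.5903833345004
368 251
```

View pics/c7.png

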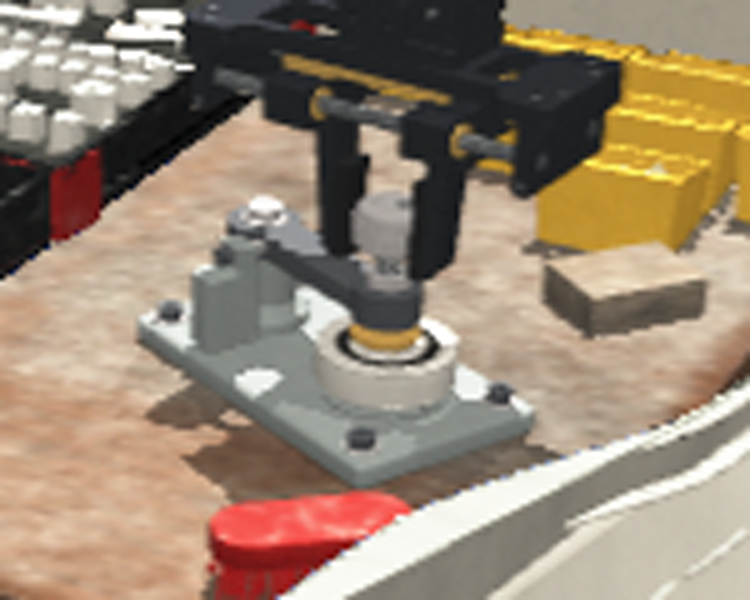

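The bearing is flat on the shoulder with the arm over it, and the pad at crop (385,335) is clear of it. The fingers still hold the knob, 93° back from the seat by the measured pose. I let it settle and then hand in.

carry_out(rows=[[[0,0,0],[0,0,0],0.9],[[0,0,0],[0,0,0],0.9],[[0,0,0],[0,0,0],0.9]])

```text
clock: 15.85
tool_pos: [0.4331, 0.1199, 0.0817]
eef_rot: [0.557, 0.831, -0.002, 0.0]
contact_force: [-6.5, -4.3, 11.4]
opening: 0.358
finger_force: 35.0
```

```bash
python3 - <<'E'
from h import *
st(); print(r.finish_job())
E
```

```text
{'clock': 15.85, 'q': [-0.0853, 0.808, -0.4702, 2.1952, 1.054, 0.3895, -1.0547], 'tool_pos': [0.4331, 0.1199, 0.0817], 'eef_rot': [0.5568, 0.8306, -0.0025, 0.0001], 'contact_force': [-6.4849, -4.3028, 11.4408], 'opening': 0.3584, 'finger_force': 35.0321}
the job is handed in; nothing more can be done
None
```

The job is handed in at 15.9 s and no verdict came back: the bearing is on the shoulder, the arm is on its stop, and the screw was driven to its solid stop and backed off about a quarter turn (93° by hand pose), with the knob still gripped at 35 N.

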